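# Wedge the rocking drawer unit on the office desk

### The arm

A 6-joint arm with a two-finger parallel gripper is mounted at the origin on the work surface. World frame = base frame: x ahead of the robot, y to its left, z up, the work surface at z = 0. Lengths are in m, angles in rad, forces in N, time in s.
With the tool pointing down it reaches from about 0.3 to 0.825 m from the base axis. Payload 5.4 kg.
Tool frame: the origin (TCP) lies between the finger pads; the fingertips stand 8 mm ahead of it and the grasp point (between the pads) lies 11 mm behind it; z points along the fingers, y is the direction in which the jaws open and shut (so a half turn about z gives the same grasp; the last joint's range is limited). The gripper opens to 92 mm and grips with 3 to 60 N. Pads are 20 mm wide; open, the fingers measure 128 mm over their backs; the gripper's body (75 mm by 189 mm) begins 69 mm behind the grasp point.
Start: joints at [-1.518, 0.158, 1.597, -0, 1.386, -0.21], TCP at [0.149, -0.555, 0.223] pointing down, gripper open.
Joint ranges: [-2.91, 2.91], [-0.94, 2.29], [0.18, 2.7], [-1.29, 4.43], [0.17, 2.64], [-3, 3]. Speed limits (rad/s): [2.57, 2.57, 3.14, 3.14, 3.14, 3.14].

### API

Orientations are given as a 3x3 rotation matrix whose columns are the frame's x, y, z axes.
In Python, from cell import bot, camera, camera_info gives the robot as it stands.
- The arm moves only by the tool step_arm, never from a script. Its argument "rows" is one flat list of numbers, 7 for each row, row after row: the turn, a rotation vector about the tool's x, y, z in degrees, then the shift along the tool's x, y, z in m, then the finger opening in m, from 0 to 0.0919. In form: [ax, ay, az, dx, dy, dz, grip, ax, ay, az, dx, dy, dz, grip, ...]. A call has 1 to 12 rows; each row is the pose to reach, as a shift and turn from the pose commanded when the call began, along the tool's axes at that moment; what a row does not reach only later rows make up. A row lasts 1/8 s, in which the tool goes at most 62.5 mm and 10.7 degrees, less where a joint would pass 70% of its speed; a pose out of reach is approached as far as the arm can. A call with a gripper value outside its range is refused whole. The fingers move at their own pace and stop on an object; "grip_force" is the grip in N (left out, the last holds). Time passes only in rows, so rows that repeat a pose let the fingers close. It gives the time, the measured TCP pose, the force and the opening at its end, in the units of the state.
- bot.read_state(): the state, without advancing time (a new reading comes with each control period).
- camera(name): name is "scene" or "top" or "wrist"; returns the picture (480x640x3 uint8, red, green, blue); there is no depth.
- camera_info(name): a dict with "fov_y" (degrees; the focal length in pixels is half the picture's height over the tangent of half this angle, whatever the lens; pixels are square), "cx", "cy" (the principal point, pixels), "extrinsics" (4x4, takes a point from camera to world coordinates); the wrist camera has in their place "hand_eye" (4x4, takes a point from camera to tool coordinates, whose origin is the TCP and whose axes are the flange's). Camera axes: x right, y up, looking along -z (the intrinsics and any distortion apply to the point x, -y, -z); pixel columns grow to the right and rows downward; lengths in m; the calibration is good to about 2 mm. A picture is of the moment at which its call begins: read the wrist's pose just before it. camera_info takes no time and is no camera call.
- bot.hand_in(): hands the job in, once; it reports no verdict.
The state is a dict: "t": time; "qpos": joint angles; "dq": joint speeds; "effort": joint torques, N m; "position": TCP position; "ee_rot": TCP orientation; "wrist_force": force on the tool from outside, world axes, zero at the start; "wrist_torque": the same for the moment, N m; "gripper_width": finger opening in m.
Only numpy, scipy, OpenCV 4.12 (cv2) and the standard library are available. Lean on these libraries where they do the work, as an engineer would, in place of code of your own. Each camera call takes 0.05 s, during which the arm holds its last target. There are 200 camera calls.

### The job

The small drawer unit rocks because the foot at its yellow-marked corner is too short. With the fingertips, push the blue door wedge along the desk, thin end first, under that foot just until the unit no longer rocks but still stands level, without lifting anything, shoving the unit along or disturbing the other things. Then finish while holding: press down firmly, with about 10 N, on top of the yellow-marked corner to prove that it no longer gives, and stay there pressing on it, no longer touching the wedge.

Things in the scene. Friction and masses are not known exactly. Their poses are not given: they have to be found in the camera images.
- drawer_unit: Grey loose drawer unit, 2 to 3.4 kg, 260 x 200 mm in plan; box underside 32 mm, flat top 110 mm above the desk. Origin: at desk level below the centre of the short foot (orange end) when level. x along the 260 mm side, y along the 200 mm side, both towards the other feet, z up. Four 26 mm square feet, the black ones centred at (230,0), (0,170), (230,170) mm; the box reaches 15 mm beyond foot centres.
- short_foot_top (a point): Where the short foot meets the underside of the box, 32 mm above the desk when level. Left alone the unit stands level on its three black feet; 2 to 4 N down on the marked corner tips it 0.04 to 0.08 rad until the short foot is down; released, it tips back. The short foot ends 6 to 11 mm above the desk when level (differs each time, unknown) and is rigid in the unit.
- corner_top (a point): Place to press: point on the flat top straight above the short foot's centre, 110 mm above the desk when level, on the yellow 40 mm note, 15 mm from both edges of the top.
- wedge: Blue rubber door wedge, loose, 90 g, 110 mm long (x), 50 mm wide (y). Origin: centre of its underside. +x points to the thin end, 3 mm thick; the top rises backwards by 145 mm per metre to the heel, a 50 mm wide, 30 mm high block over the rear 20 mm. Starts on the unit's -x side, roughly in line with the short foot and pointing at it, thin end 50 to 100 mm from the foot's centre.
- wedge_tip (a point): Middle of the thin edge of the wedge, on its underside, 55 mm ahead of the wedge's origin.
- wedge_back (a point): Place to push: middle of the flat upright rear face of the heel, 15 mm above the desk, 55 mm behind the wedge's origin. The wedge slides on the desk with about 1 N; once it jams between foot and desk the push rises quickly past 5 N; pushed on with 10 to 25 N it would raise the corner or shove the unit along.
- mug: White mug, 76 mm across, 90 mm high; origin under its centre. To be left alone.
- stapler: Red and black stapler, 130 x 34 x 53 mm lying along its x; origin under its centre. To be left alone.
- note_block: Yellow block of notes 76 x 76 x 30 mm; origin under its centre. To be left alone.
Things that resemble listed ones, but are neither listed nor needed, are in the scene too. What is meant by the wedge is not turquoise or white, and is the smaller of those in its own colour.

How it is judged:
By the outcome, as a careful person would: the job done as asked, in the order asked, and still so for the second after the job is handed in, while the arm keeps its last pose, push and grip.
It also fails if it takes over 45 s, if anything falls off the work surface, if the arm or the gripper's body presses on something with over 40 N, if the wrist force passes 120 N, or if a joint passes its speed limit or range.

## Working session

There is one attempt and no reset: what is moved stays moved. The work goes in short steps, Python scripts to look and compute and a tool call to move; the robot and the scene stay as the last step left them, time stands still between calls to the robot, and variables do not carry over. Pictures are saved under pics/ and viewed, about 8 in all and at most 12, crops included, and the job is handed in when it is done.

Besides the shell and the picture viewer there is one more tool, called by a JSON object that holds its "name" and its "arguments". step_arm: Moves the arm, as the interface text tells. Its arguments: {"type":"object","properties":{"rows":{"type":"array","items":{"type":"number"}},"grip_force":{"type":"number"}},"required":["rows"]}

```bash
mkdir -p pics; ls; python3 - <<'E'
from cell import bot,camera,camera_info
import cv2,numpy as np
for n in("scene","top","wrist"):
    im=camera(n); cv2.imwrite(f"pics/{n}0.png",im[:,:,::-1]); print(n,camera_info(n))
s=bot.read_state(); print(s)
E
```

```text
pics
scene {'fov_y': 44.710865711256076, 'cx': 315.7439900006188, 'cy': 232.53448843907574, 'extrinsics': array([[ 0.84591295, -0.37829907,  0.37592699,  0.87589895],
       [ 0.53316048,  0.58255565, -0.61348905, -0.61322624],
       [ 0.01308394,  0.71938774,  0.69448548,  0.78099511],
       [ 0.        ,  0.        ,  0.        ,  1.        ]])}
top {'fov_y': 51.24377680815735, 'cx': 318.0075326322408, 'cy': 240.91456946626622, 'extrinsics': array([[ 7.57999970e-04,  9.82195697e-01, -1.87859092e-01,
         3.81039390e-01],
       [-9.99452514e-01,  6.95794168e-03,  3.23459213e-02,
         1.00950663e-02],
       [ 3.30771373e-02,  1.87731724e-01,  9.81663233e-01,
         7.56183408e-01],
       [ 0.00000000e+00,  0.00000000e+00,  0.00000000e+00,
         1.00000000e+00]])}
wrist {'fov_y': 62.211100985017715, 'cx': 326.12390052392027, 'cy': 240.3849702539551, 'hand_eye': array([[ 7.07982003e-05,  9.64671876e-01,  2.63454296e-01,
         7.46747892e-02],
       [ 9.99999889e-01,  5.42182072e-05, -4.67257412e-04,
        -5.93923180e-04],
       [-4.65034104e-04,  2.63454299e-0
[... 236 characters left out ...]
1.38624051e+00, -2.10084193e-01]), 'dq': array([ 1.91949055e-03, -1.59324041e-03, -3.34745516e-03,  3.50276968e-04,
        1.06318918e-04,  4.51112551e-05]), 'effort': array([ 1.28945769e-03, -3.85916483e+01, -3.22434103e+01,  7.01937662e-02,
        3.52019223e-02, -8.71714656e-05]), 'position': array([ 0.14932665, -0.55476972,  0.2218637 ]), 'ee_rot': array([[ 9.65665544e-01,  2.59788460e-01, -1.10765172e-04],
       [ 2.59788342e-01, -9.65664483e-01,  1.45747627e-03],
       [ 2.71673524e-04, -1.43621012e-03, -9.99998932e-01]]), 'wrist_force': array([0.13053187, 0.70272234, 0.17344169]), 'wrist_torque': array([ 0.02207134, -0.08080629, -0.03494971]), 'gripper_width': 0.09230620321360983}
```

View pics/top0.png

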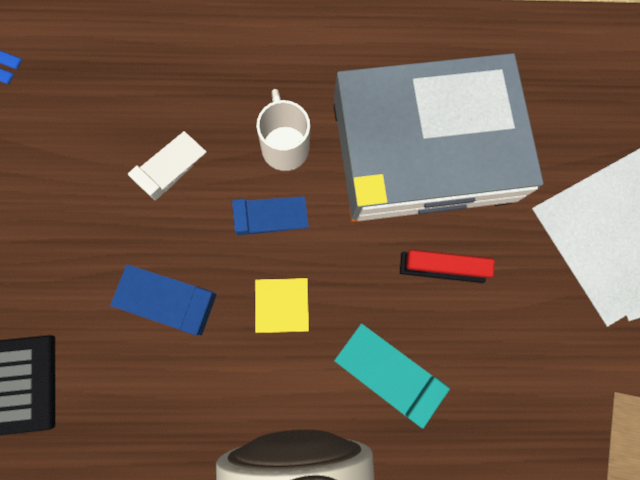

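View pics/scene0.png

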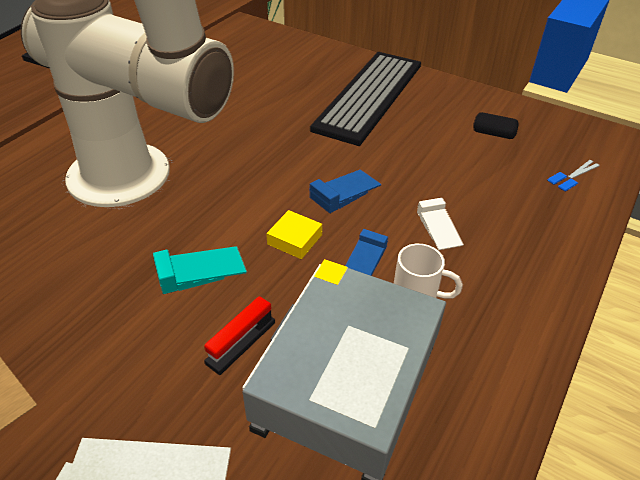

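The top view shows the small blue wedge at about (270,215), with its heel on the left and its thin end at (308,215). The short foot and yellow note are at about (370,190). The mug is at (285,135), and the larger blue wedge is a decoy. In the scene view the small blue wedge is at (365,255), next to the note at (330,272).

```bash
cat > h.py <<'E'
import numpy as np,cv2
from cell import bot,camera,camera_info
def ray(n,px,info=None,T=None):
    i=info or camera_info(n); T=i["extrinsics"] if T is None else T
    f=240/np.tan(np.radians(i["fov_y"])/2); px=np.atleast_2d(px).astype(float)
    d=np.c_[(px[:,0]-i["cx"])/f,-(px[:,1]-i["cy"])/f,-np.ones(len(px))]@T[:3,:3].T
    return T[:3,3],d
def onz(n,px,z,T=None):
    o,d=ray(n,px,T=T); return o+d*((z-o[2])/d[:,2])[:,None]
def proj(n,P,T=None):
    i=camera_info(n); T=i["extrinsics"] if T is None else T
    f=240/np.tan(np.radians(i["fov_y"])/2); c=(np.atleast_2d(P)-T[:3,3])@T[:3,:3]
    return np.c_[i["cx"]-f*c[:,0]/c[:,2],i["cy"]+f*c[:,1]/c[:,2]]
def cross(o1,d1,o2,d2):
    s=np.linalg.lstsq(np.c_[d1,-d2],o2-o1,rcond=None)[0]
    a,b=o1+s[0]*d1,o2+s[1]*d2; return (a+b)/2,np.linalg.norm(a-b)
def wristT(s):
    A=np.eye(4);A[:3,:3]=s["ee_rot"];A[:3,3]=s["position"]; return A@camera_info("wrist")["hand_eye"]
E
python3 - <<'E'
from h import *
for n in("top","scene"):
    im=cv2.imread(f"pics/{n}0.png"); hsv=cv2.cvtColor(im,cv2.COLOR_BGR2HSV)
    for nm,lo,hi in(("blue",(100,120,40),(125,255,255)),("yel",(22,120,120),(35,255,255)),("grey",(95,25,60),(115,90,150))):
        m=cv2.inRange(hsv,lo,hi); m=cv2.morphologyEx(m,cv2.MORPH_OPEN,np.ones((3,3)))
        for c in cv2.findContours(m,0,2)[0]:
            if cv2.contourArea(c)>250: 
                r=cv2.minAreaRect(c); print(n,nm,cv2.contourArea(c),np.round(r[0]),cv2.approxPolyDP(c,3,True)[:,0].tolist())
a=cv2.imread("pics/top0.png")[50:260,220:560]; b=cv2.imread("pics/scene0.png")[215:315,270:470]
a=cv2.resize(a,None,fx=2.3,fy=2.3,interpolation=cv2.INTER_CUBIC); cv2.imwrite("pics/c1.png",a)
cv2.imwrite("pics/c2.png",cv2.resize(b,None,fx=4,fy=4,interpolation=cv2.INTER_CUBIC))
E
```

```text
top blue 4126.0 [163. 299.] [[126, 265], [111, 305], [201, 333], [214, 293]]
top blue 2266.0 [270. 214.] [[304, 197], [233, 200], [237, 234], [307, 227]]
top yel 2763.5 [282. 305.] [[307, 278], [255, 280], [255, 332], [308, 330]]
top yel 791.0 [370. 190.] [[382, 175], [354, 178], [358, 205], [386, 202]]
top grey 22309.5 [440. 128.] [[513, 54], [404, 65], [404, 69], [394, 66], [377, 71], [339, 72], [351, 156], [354, 154], [366, 165], [371, 163], [374, 167], [369, 171], [373, 173], [386, 170], [384, 178], [391, 179], [385, 180], [388, 201], [461, 192], [457, 183], [453, 187], [451, 180], [456, 176], [448, 171], [454, 163], [461, 164], [460, 173], [465, 176], [461, 182], [466, 187], [470, 186], [467, 173], [472, 173], [476, 183], [471, 191], [541, 183]]
scene blue 1107.0 [368. 252.] [[363, 229], [347, 266], [371, 274], [386, 246], [386, 236]]
scene blue 1577.5 [343. 186.] [[379, 183], [358, 170], [325, 183], [312, 182], [310, 197], [332, 211]]
scene blue 4334.5 [567.  40.] [[608, 0], [559, 3], [548, 17], [531, 82], [567, 91], [588, 57]]
scene yel 551.0 [585. 466.] [[558, 445], [562, 452
[... 567 characters left out ...]
], [609, 353], [606, 350], [610, 347], [613, 352], [629, 354], [639, 362], [636, 345], [629, 348], [631, 342], [604, 330], [599, 335]]
scene yel 805.0 [620. 319.] [[601, 301], [594, 322], [639, 337], [638, 321], [627, 324], [619, 318], [638, 318], [638, 314], [610, 308]]
scene yel 548.0 [623. 293.] [[610, 276], [603, 298], [619, 303], [622, 297], [625, 301], [621, 305], [627, 301], [639, 306], [630, 297], [612, 290], [637, 298], [639, 290]]
scene yel 459.5 [330. 272.] [[324, 260], [315, 276], [338, 283], [346, 267]]
scene yel 395.0 [630. 255.] [[621, 245], [616, 260], [639, 269], [639, 247]]
scene yel 1662.0 [294. 234.] [[287, 211], [267, 232], [267, 243], [301, 258], [321, 235], [321, 223]]
```

View pics/c1.png

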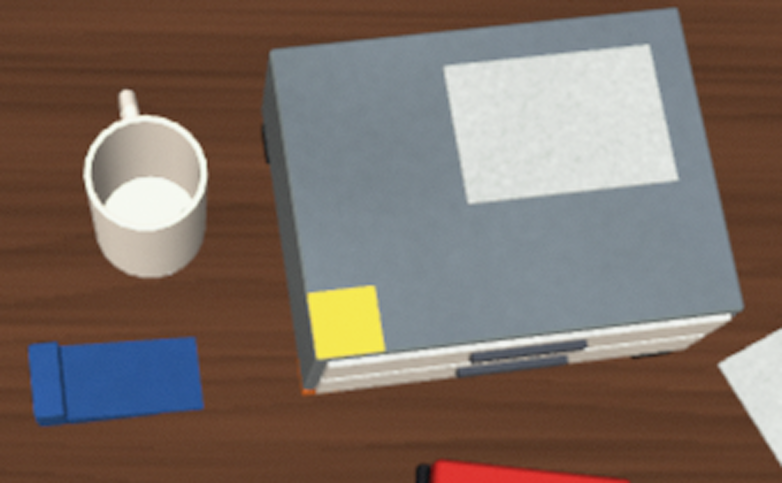

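View pics/c2.png

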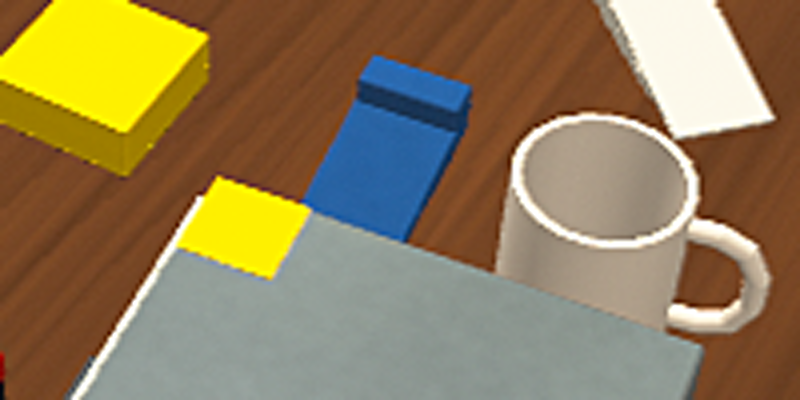

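The top crop shows the unit's top-face corners in full-image pixels at about (338,72), (515,54), (543,184) and (358,206). The wedge's thin edge runs from (304,197) to (308,227), and its heel's rear top edge from (233,200) to (236,230). In the scene crop the heel's rear top corners are at (364,229) and (388,237).

```bash
python3 - <<'E'
from h import *
np.set_printoptions(precision=4,suppress=True)
U=[(337.8,71.7),(514.8,53.9),(542.6,183.9),(357.8,206)]
P=onz("top",U,.11); print("unit corners",P); print("sides",[np.linalg.norm(P[i]-P[i-3]) for i in range(4)])
tp=onz("top",[(304.3,197),(308.3,227.4)],.003); hl=onz("top",[(232.6,200.4),(235.6,230.4)],.03)
print("tip",tp,"heel",hl,"len",np.linalg.norm(tp.mean(0)-hl.mean(0)))
for a,b in (((232.6,200.4),(387.7,237)),((235.6,230.4),(364,229)),((357.8,206),(324.5,259)),((386,177),(346.5,267.5))):
    o,d=ray("top",a);o2,d2=ray("scene",b);print(cross(o,d[0],o2,d2[0]))
print("note/orange",onz("top",[(370,190)],.11),"orange",onz("top",[(353.5,219.5)],.01))
print("mug",onz("top",[(283,125)],.09))
E
```

```text
unit corners [[ 0.7475 -0.0389  0.11  ]
 [ 0.7803 -0.294   0.11  ]
 [ 0.5862 -0.318   0.11  ]
 [ 0.5526 -0.0644  0.11  ]]
sides [np.float64(0.25715949506794616), np.float64(0.19567292152287002), np.float64(0.2558760397479965), np.float64(0.19658766433638075)]
tip [[0.5947 0.0067 0.003 ]
 [0.5463 0.0003 0.003 ]] heel [[0.5807 0.1138 0.03  ]
 [0.5349 0.1079 0.03  ]] len 0.11141584892846108
(array([0.5837, 0.1157, 0.0248]), np.float64(0.0038308026918677275))
(array([0.5371, 0.1095, 0.0263]), np.float64(0.0034257406893786406))
(array([ 0.5544, -0.0636,  0.1082]), np.float64(0.0032635254135210904))
(array([ 0.5961, -0.0914,  0.1357]), np.float64(0.02619599597169726))
note/orange [[ 0.575  -0.0812  0.11  ]] orange [[ 0.5577 -0.069   0.01  ]]
mug [[0.6752 0.0378 0.09  ]]
```

{"name": "step_arm", "arguments": {"rows": [0,0,-82,0.572,-0.566,0,0.012,0,0,-82,0.572,-0.566,0,0.012,0,0,-82,0.572,-0.566,0,0.012,0,0,-82,0.572,-0.566,0,0.012,0,0,-82,0.572,-0.566,0,0.012,0,0,-82,0.572,-0.566,0,0.012,0,0,-82,0.572,-0.566,0,0.012,0,0,-82,0.572,-0.566,0,0.012,0,0,-82,0.572,-0.566,0,0.012,0,0,-82,0.572,-0.566,0,0.012,0,0,-82,0.572,-0.566,0,0.012,0,0,-82,0.572,-0.566,0,0.012]}}

```text
t: 1.65
position: [0.5278, 0.0947, 0.2224]
ee_rot: [[-0.123, 0.992, 0.0], [0.992, 0.123, -0.0], [-0.0, 0.0, -1.0]]
wrist_force: [0.9, -1.0, 0.9]
gripper_width: 0.012
```

{"name": "step_arm", "arguments": {"rows": [0,0,0,0.042,0.0316,0,0.012,0,0,0,0.042,0.0316,0,0.012,0,0,0,0.042,0.0316,0,0.012]}}

```text
t: 2.02
position: [0.5529, 0.1379, 0.2222]
ee_rot: [[-0.123, 0.992, -0.001], [0.992, 0.123, -0.001], [-0.0, -0.001, -1.0]]
wrist_force: [0.0, 0.0, -0.1]
gripper_width: 0.0118
```

```bash
python3 - <<'E'
from h import *
s=bot.read_state(); im=camera("wrist"); cv2.imwrite("pics/w1.png",im[:,:,::-1]); np.savez("w1.npz",T=wristT(s)); print(s["position"],s["wrist_force"])
E
```

```text
[0.55289752 0.13791219 0.22216021] [ 0.03354425  0.03730497 -0.06224626]
```

View pics/w1.png

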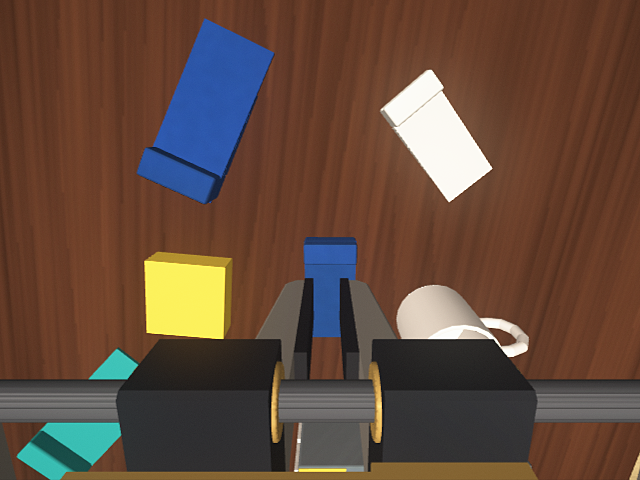

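The wrist view shows the wedge heel centred at about (330,250), square to the fingers, with its rear edge at row 238 spanning columns 305–356. The fingertips hover above the ramp.

```bash
python3 - <<'E'
from h import *
np.set_printoptions(precision=4,suppress=True)
T=np.load("w1.npz")["T"]; im=cv2.imread("pics/w1.png"); m=cv2.inRange(cv2.cvtColor(im,cv2.COLOR_BGR2HSV),(100,120,40),(125,255,255))[225:275,290:370]
g=cv2.cvtColor(im,cv2.COLOR_BGR2GRAY)
print([(r+225,290+np.nonzero(m[r])[0][[0,-1]]) for r in range(50) if m[r].any()][::3]); print([(r,g[r,330]) for r in range(234,270)])
e=onz("wrist",[(304.5,237.5),(356,237.5)],0,T); print("rear bottom",e,e.mean(0),np.linalg.norm(e[0]-e[1]))
for r in (242,243,244,245,264,265): print(r,onz("wrist",[(304.5,r),(356.5,r)],.03,T).round(4).tolist())
E
```

```text
[(237, array([307, 352])), (240, array([305, 354])), (243, array([305, 355])), (246, array([304, 356])), (249, array([304, 356])), (252, array([304, 356])), (255, array([304, 356])), (258, array([304, 355])), (261, array([304, 355])), (264, array([305, 355])), (267, array([305, 354])), (270, array([305, 354])), (273, array([305, 354]))]
[(234, np.uint8(67)), (235, np.uint8(67)), (236, np.uint8(69)), (237, np.uint8(52)), (238, np.uint8(51)), (239, np.uint8(51)), (240, np.uint8(56)), (241, np.uint8(57)), (242, np.uint8(53)), (243, np.uint8(54)), (244, np.uint8(58)), (245, np.uint8(90)), (246, np.uint8(88)), (247, np.uint8(89)), (248, np.uint8(89)), (249, np.uint8(87)), (250, np.uint8(88)), (251, np.uint8(87)), (252, np.uint8(88)), (253, np.uint8(88)), (254, np.uint8(88)), (255, np.uint8(90)), (256, np.uint8(88)), (257, np.uint8(88)), (258, np.uint8(87)), (259, np.uint8(87)), (260, np.uint8(87)), (261, np.uint8(87)), (262, np.uint8(87)), (263, np.uint8(85)), (264, np.uint8(69)), (265, np.uint8(85)), (266, np.uint8(84)), (267, np.uint8(82)), (268, np.uint8(80)), (269, np.uint8(82))]
rear bottom [[0.5352 0.1082 0.    ]
 [0.5862 0.1145 0.    ]] [0.5607 0.1114 0.    ] 0.051373041449693624
242 [[0.5364, 0.1121, 0.03], [0.5839, 0.118, 0.03]]
243 [[0.5365, 0.1111, 0.03], [0.5841, 0.117, 0.03]]
244 [[0.5366, 0.1102, 0.03], [0.5842, 0.1161, 0.03]]
245 [[0.5367, 0.1092, 0.03], [0.5844, 0.1151, 0.03]]
264 [[0.5387, 0.0908, 0.03], [0.587, 0.0968, 0.03]]
265 [[0.5388, 0.0898, 0.03], [0.5872, 0.0958, 0.03]]
```

{"name": "step_arm", "arguments": {"rows": [0,0,0,0,0.003,0.06,0.012,0,0,0,0,0.003,0.12,0.012,0,0,0,0,0.003,0.18,0.012,0,0,0,0,0.003,0.2,0.012,0,0,0,0,0.003,0.202,0.012,0,0,0,0,0.003,0.202,0.012]}}

```text
t: 2.82
position: [0.5586, 0.1384, 0.0233]
ee_rot: [[-0.122, 0.992, 0.005], [0.992, 0.122, 0.0], [-0.0, 0.005, -1.0]]
wrist_force: [0.1, -0.2, 0.3]
gripper_width: 0.0123
```

{"name": "step_arm", "arguments": {"rows": [0,0,0,-0.006,0,0,0.012,0,0,0,-0.011,0,0,0.012,0,0,0,-0.014,0,0,0.012,0,0,0,-0.017,0,0,0.012,0,0,0,-0.02,0,0,0.012,0,0,0,-0.023,0,0,0.012,0,0,0,-0.023,0,0,0.012]}}

```text
t: 3.7
position: [0.5592, 0.1155, 0.0206]
ee_rot: [[-0.123, 0.992, 0.0], [0.992, 0.123, -0.0], [-0.0, -0.0, -1.0]]
wrist_force: [1.1, -0.8, -0.9]
gripper_width: 0.012
```

```bash
python3 - <<'E'
from h import *
s=bot.read_state(); print(s["position"],s["wrist_force"],s["wrist_torque"]); im=camera("top"); cv2.imwrite("pics/t2.png",cv2.resize(im[100:320,180:470,::-1],None,fx=2.7,fy=2.7))
E
```

```text
[0.55917904 0.11551166 0.02058507] [ 1.12750278 -0.79782797 -0.94009052] [ 0.03878846 -0.06291527 -0.01368197]
```

View pics/t2.png

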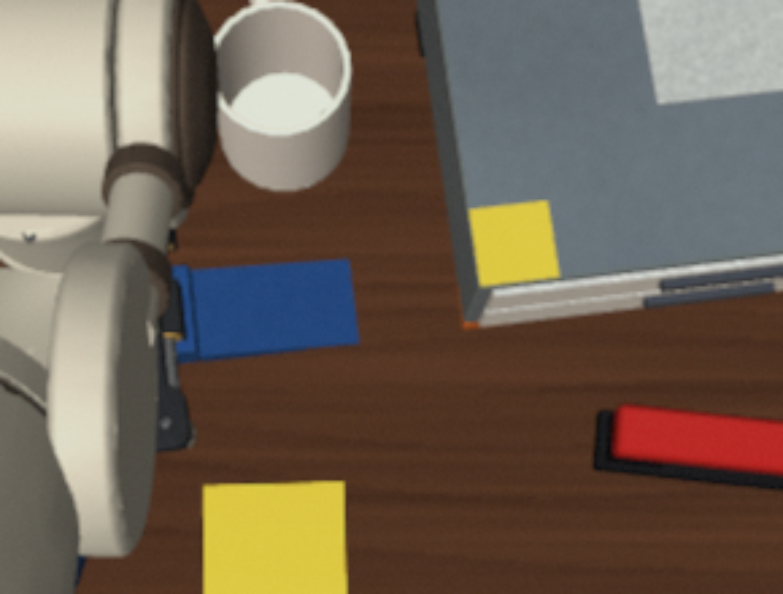

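The top crop shows the thin edge at about (310,196)–(313,227) in full-image pixels, so the wedge has moved about 5 mm and the fingers are in contact. The mug and stapler haven't moved. Next I push obliquely to take out the 14 mm lateral offset.

{"name": "step_arm", "arguments": {"rows": [0,0,0,-0.005,-0.0013,0,0.012,0,0,0,-0.01,-0.0026,0,0.012,0,0,0,-0.015,-0.0039,0,0.012,0,0,0,-0.02,-0.0052,0,0.012,0,0,0,-0.025,-0.0065,0,0.012,0,0,0,-0.03,-0.0078,0,0.012,0,0,0,-0.035,-0.0091,0,0.012,0,0,0,-0.04,-0.0104,0,0.012,0,0,0,-0.045,-0.0117,0,0.012,0,0,0,-0.05,-0.013,0,0.012,0,0,0,-0.054,-0.014,0,0.012,0,0,0,-0.054,-0.014,0,0.012]}}

```text
t: 5.25
position: [0.5519, 0.0601, 0.0207]
ee_rot: [[-0.122, 0.992, 0.0], [0.992, 0.122, -0.0], [-0.0, 0.0, -1.0]]
wrist_force: [-0.7, 0.3, 1.0]
gripper_width: 0.0117
```

```bash
python3 - <<'E'
from h import *
s=bot.read_state(); print(s["position"],s["wrist_force"])
im=camera("top"); c=im[150:250,230:410,::-1]; c2=camera("wrist")[200:480,180:480,::-1]
cv2.imwrite("pics/t3.png",np.vstack([cv2.resize(c,(780,433),interpolation=2)]))
cv2.imwrite("pics/w3.png",cv2.resize(c2,None,fx=2,fy=2))
E
```

```text
[0.55193848 0.06009703 0.02067799] [-0.66757778  0.32737329  1.04034266]
```

View pics/t3.png

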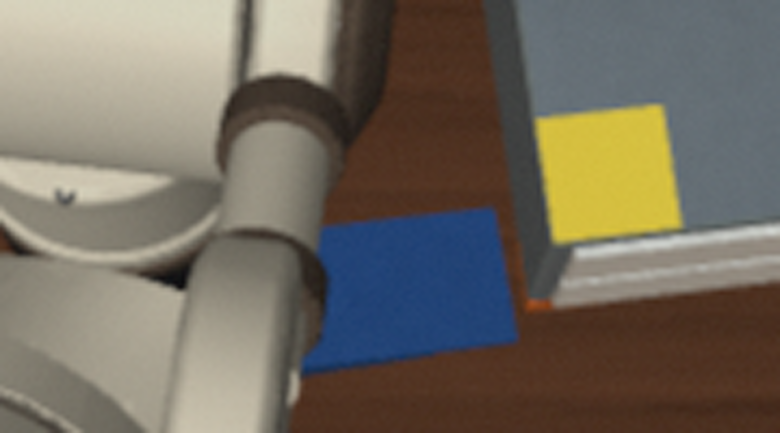

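Here the thin edge is at about (344,198)–(350,229), and the orange foot's near corner is at (352,220).

```bash
python3 - <<'E'
from h import *
np.set_printoptions(precision=4,suppress=True)
tp=onz("top",[(344.2,198),(349.5,228.9)],.003); print(tp,np.linalg.norm(tp[0]-tp[1]),np.degrees(np.arctan2(*(tp[0]-tp[1])[[1,0]])))
w=(tp[0]-tp[1])/np.linalg.norm(tp[0]-tp[1]); d=np.array([w[1],-w[0],0])
u=np.array([.13,-.9915,0]);v=np.array([.9915,.13,0])
for F in ((.5685,-.0765,0),):
    r=np.array(F)-tp.mean(0); print("foot rel tip: along",r@u,"lat",r@v)
c=onz("top",[(351.8,221)],.008)[0]; print("orange corner",c,"foot",c+.013*u+.013*v, (np.array(F)-c)@u,(np.array(F)-c)@v)
E
```

```text
[[ 0.5937 -0.0556  0.003 ]
 [ 0.5444 -0.0633  0.003 ]] 0.04989771764591676 8.936257948007183
foot rel tip: along 0.016814901601576157 lat -0.0027558181181052614
orange corner [ 0.5558 -0.0665  0.008 ] foot [ 0.5704 -0.0777  0.008 ] 0.011527204339490343 0.011322925921862036
```

{"name": "step_arm", "arguments": {"rows": [0,0,0,-0.004,0,0,0.012,0,0,0,-0.008,-0.0005,0,0.012,0,0,0,-0.012,-0.001,0,0.012,0,0,0,-0.016,-0.001,0,0.012,0,0,0,-0.02,-0.001,0,0.012,0,0,0,-0.022,-0.001,0,0.012,0,0,0,-0.022,-0.001,0,0.012,0,0,0,-0.022,-0.001,0,0.012]}}

```text
t: 6.35
position: [0.5536, 0.0385, 0.0206]
ee_rot: [[-0.123, 0.992, 0.0], [0.992, 0.123, -0.0], [-0.0, 0.0, -1.0]]
wrist_force: [0.6, 0.1, -0.3]
gripper_width: 0.012
```

{"name": "step_arm", "arguments": {"rows": [0,0,0,-0.002,0,0,0.012,0,0,0,-0.003,0,0,0.012,0,0,0,-0.003,0,0,0.012]}}

```text
t: 6.72
position: [0.5539, 0.0354, 0.0206]
ee_rot: [[-0.123, 0.992, -0.0], [0.992, 0.123, -0.0], [0.0, -0.0, -1.0]]
wrist_force: [-0.8, 0.4, -0.3]
gripper_width: 0.0122
```

{"name": "step_arm", "arguments": {"rows": [0,0,0,-0.002,0,0,0.012,0,0,0,-0.003,0,0,0.012,0,0,0,-0.003,0,0,0.012]}}

```text
t: 7.1
position: [0.5543, 0.0324, 0.0206]
ee_rot: [[-0.123, 0.992, 0.0], [0.992, 0.123, -0.0], [-0.0, 0.0, -1.0]]
wrist_force: [0.4, -0.5, -0.0]
gripper_width: 0.0122
```

{"name": "step_arm", "arguments": {"rows": [0,0,0,-0.001,0,0,0.012,0,0,0,-0.0015,0,0,0.012]}}

```text
t: 7.35
position: [0.5545, 0.031, 0.0206]
ee_rot: [[-0.123, 0.992, -0.0], [0.992, 0.123, 0.0], [0.0, -0.0, -1.0]]
wrist_force: [-0.5, 0.9, -0.1]
gripper_width: 0.0126
```

{"name": "step_arm", "arguments": {"rows": [0,0,0,-0.001,0,0,0.012,0,0,0,-0.0015,0,0,0.012]}}

```text
t: 7.6
position: [0.5547, 0.0295, 0.0206]
ee_rot: [[-0.123, 0.992, 0.0], [0.992, 0.123, -0.0], [-0.0, 0.0, -1.0]]
wrist_force: [-0.2, -0.0, -0.2]
gripper_width: 0.0119
```

{"name": "step_arm", "arguments": {"rows": [0,0,0,-0.001,0,0,0.012,0,0,0,-0.0015,0,0,0.012]}}

```text
t: 7.85
position: [0.5549, 0.028, 0.0206]
ee_rot: [[-0.123, 0.992, 0.0], [0.992, 0.123, -0.0], [-0.0, 0.0, -1.0]]
wrist_force: [0.4, 0.4, 0.1]
gripper_width: 0.0122
```

{"name": "step_arm", "arguments": {"rows": [0,0,0,-0.001,0,0,0.012,0,0,0,-0.0015,0,0,0.012]}}

```text
t: 8.1
position: [0.5551, 0.0265, 0.0206]
ee_rot: [[-0.123, 0.992, -0.0], [0.992, 0.123, -0.0], [-0.0, -0.0, -1.0]]
wrist_force: [0.6, 0.3, -0.1]
gripper_width: 0.0119
```

{"name": "step_arm", "arguments": {"rows": [0,0,0,-0.001,0,0,0.012,0,0,0,-0.0015,0,0,0.012]}}

```text
t: 8.35
position: [0.5553, 0.0251, 0.0206]
ee_rot: [[-0.123, 0.992, 0.0], [0.992, 0.123, 0.0], [-0.0, 0.0, -1.0]]
wrist_force: [0.2, 0.4, -0.3]
gripper_width: 0.012
```

{"name": "step_arm", "arguments": {"rows": [0,0,0,-0.001,0,0,0.012,0,0,0,-0.0015,0,0,0.012]}}

```text
t: 8.6
position: [0.5554, 0.0236, 0.0206]
ee_rot: [[-0.123, 0.992, 0.0], [0.992, 0.123, -0.0], [-0.0, 0.0, -1.0]]
wrist_force: [0.2, 0.5, 0.0]
gripper_width: 0.0125
```

{"name": "step_arm", "arguments": {"rows": [0,0,0,-0.001,0,0,0.012,0,0,0,-0.0015,0,0,0.012]}}

```text
t: 8.85
position: [0.5556, 0.0221, 0.0206]
ee_rot: [[-0.123, 0.992, -0.0], [0.992, 0.123, -0.0], [-0.0, -0.0, -1.0]]
wrist_force: [0.1, 0.8, 0.3]
gripper_width: 0.0119
```

{"name": "step_arm", "arguments": {"rows": [0,0,0,-0.001,0,0,0.012,0,0,0,-0.0015,0,0,0.012]}}

```text
t: 9.1
position: [0.5558, 0.0206, 0.0206]
ee_rot: [[-0.123, 0.992, 0.0], [0.992, 0.123, -0.0], [-0.0, 0.0, -1.0]]
wrist_force: [-0.4, 1.1, -0.8]
gripper_width: 0.0121
```

{"name": "step_arm", "arguments": {"rows": [0,0,0,-0.001,0,0,0.012,0,0,0,-0.0015,0,0,0.012]}}

```text
t: 9.35
position: [0.556, 0.0191, 0.0206]
ee_rot: [[-0.123, 0.992, 0.0], [0.992, 0.123, -0.0], [-0.0, 0.0, -1.0]]
wrist_force: [0.2, 0.7, -1.0]
gripper_width: 0.0122
```

{"name": "step_arm", "arguments": {"rows": [0,0,0,-0.001,0,0,0.012,0,0,0,-0.0015,0,0,0.012]}}

```text
t: 9.6
position: [0.5562, 0.0176, 0.0206]
ee_rot: [[-0.123, 0.992, -0.0], [0.992, 0.123, -0.0], [0.0, -0.0, -1.0]]
wrist_force: [-1.0, 1.7, -0.3]
gripper_width: 0.012
```

{"name": "step_arm", "arguments": {"rows": [0,0,0,-0.001,0,0,0.012,0,0,0,-0.001,0,0,0.012]}}

```text
t: 9.85
position: [0.5563, 0.0166, 0.0206]
ee_rot: [[-0.123, 0.992, 0.0], [0.992, 0.123, -0.0], [-0.0, -0.0, -1.0]]
wrist_force: [-0.2, 0.1, -0.0]
gripper_width: 0.0118
```

{"name": "step_arm", "arguments": {"rows": [0,0,0,-0.001,0,0,0.012,0,0,0,-0.001,0,0,0.012]}}

```text
t: 10.1
position: [0.5564, 0.0156, 0.0206]
ee_rot: [[-0.123, 0.992, 0.0], [0.992, 0.123, -0.0], [-0.0, 0.0, -1.0]]
wrist_force: [0.2, -0.8, -0.6]
gripper_width: 0.0116
```

{"name": "step_arm", "arguments": {"rows": [0,0,0,-0.001,0,0,0.012,0,0,0,-0.0015,0,0,0.012]}}

```text
t: 10.35
position: [0.5566, 0.0141, 0.0206]
ee_rot: [[-0.123, 0.992, -0.0], [0.992, 0.123, 0.0], [0.0, -0.0, -1.0]]
wrist_force: [0.3, -0.3, -0.7]
gripper_width: 0.0119
```

{"name": "step_arm", "arguments": {"rows": [0,0,0,-0.001,0,0,0.012,0,0,0,-0.0015,0,0,0.012]}}

```text
t: 10.6
position: [0.5568, 0.0126, 0.0206]
ee_rot: [[-0.123, 0.992, 0.0], [0.992, 0.123, 0.0], [0.0, 0.0, -1.0]]
wrist_force: [0.1, -0.3, -0.1]
gripper_width: 0.012
```

{"name": "step_arm", "arguments": {"rows": [0,0,0,-0.001,0,0,0.012,0,0,0,-0.0015,0,0,0.012]}}

```text
t: 10.85
position: [0.5569, 0.0111, 0.0206]
ee_rot: [[-0.123, 0.992, -0.0], [0.992, 0.123, -0.0], [0.0, -0.0, -1.0]]
wrist_force: [-0.6, 1.1, -1.2]
gripper_width: 0.0121
```

{"name": "step_arm", "arguments": {"rows": [0,0,0,-0.001,0,0,0.012,0,0,0,-0.0015,0,0,0.012]}}

```text
t: 11.1
position: [0.5571, 0.0096, 0.0206]
ee_rot: [[-0.123, 0.992, -0.0], [0.992, 0.123, -0.0], [-0.0, -0.0, -1.0]]
wrist_force: [-0.3, 0.4, 0.3]
gripper_width: 0.0116
```

```bash
cat > chk.py <<'E'
from h import *
im=camera("top")[:,:,::-1]; cv2.imwrite("pics/last_top.png",im)
def note(im):
    m=cv2.inRange(cv2.cvtColor(im,cv2.COLOR_BGR2HSV),(22,120,120),(35,255,255))[165:215,345:400]; M=cv2.moments(m,True)
    return np.round([M["m10"]/M["m00"]+345,M["m01"]/M["m00"]+165,M["m00"]],2)
print(note(cv2.imread("pics/top0.png")),note(im)); s=bot.read_state(); print(s["position"],s["wrist_force"])
print(cv2.absdiff(im,cv2.imread("pics/top0.png"))[:, 410:].max(2).mean())
cv2.imwrite("pics/crop.png",cv2.resize(im[150:250,230:410],(780,433),interpolation=2))
E
python3 chk.py
```

```text
[369.76 189.74 849.  ] [373.51 190.89 626.  ]
[0.55713531 0.00962619 0.02058348] [0.5259994  0.92532843 0.15484414]
28.935072463768115
```

{"name": "step_arm", "arguments": {"rows": [0,0,0,-0.001,0,0,0.012,0,0,0,-0.0015,0,0,0.012]}}

```text
t: 11.4
position: [0.5573, 0.0082, 0.0206]
ee_rot: [[-0.123, 0.992, -0.0], [0.992, 0.123, -0.0], [0.0, -0.0, -1.0]]
wrist_force: [0.4, 0.5, -0.7]
gripper_width: 0.0122
```

{"name": "step_arm", "arguments": {"rows": [0,0,0,-0.001,0,0,0.012,0,0,0,-0.0015,0,0,0.012]}}

```text
t: 11.65
position: [0.5575, 0.0068, 0.0206]
ee_rot: [[-0.123, 0.992, -0.0], [0.992, 0.123, 0.0], [0.0, 0.0, -1.0]]
wrist_force: [0.6, 0.4, 0.2]
gripper_width: 0.0123
```

```bash
python3 - <<'E'
from h import *
im=camera("top")[:,:,::-1]; sc=camera("scene")[:,:,::-1]
a=im[40:270,200:560]; b=sc[190:380,180:470]
cv2.imwrite("pics/v5.png",np.vstack([cv2.resize(a,(500,319)),cv2.resize(b,(500,328))])[:600])
i0=cv2.imread("pics/top0.png"); print(cv2.absdiff(im,i0).max(2)[60:180,430:530].mean())
E
```

```text
38.588166666666666
```

View pics/v5.png

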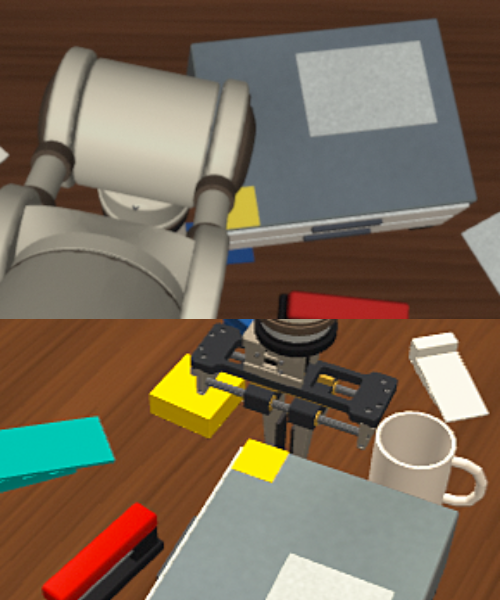

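The unit's corners are unmoved at (515,54) and (542,184). The wedge's thin edge shows past the foot at (382,227), and the mug and stapler are in place.

{"name": "step_arm", "arguments": {"rows": [0,0,0,-0.001,0,0,0.012,0,0,0,-0.001,0,0,0.012]}}

```text
t: 12.0
position: [0.5576, 0.0059, 0.0206]
ee_rot: [[-0.123, 0.992, -0.0], [0.992, 0.123, 0.0], [0.0, -0.0, -1.0]]
wrist_force: [0.6, 1.3, 0.3]
gripper_width: 0.012
```

{"name": "step_arm", "arguments": {"rows": [0,0,0,-0.001,0,0,0.012,0,0,0,-0.001,0,0,0.012]}}

```text
t: 12.25
position: [0.5576, 0.0053, 0.0205]
ee_rot: [[-0.123, 0.992, -0.0], [0.992, 0.123, 0.001], [0.001, -0.0, -1.0]]
wrist_force: [-0.4, 4.5, 0.9]
gripper_width: 0.012
```

```bash
cat > sh.py <<'E'
from h import *
sc=camera("scene")[:,:,::-1]; s0=cv2.imread("pics/scene0.png")
def e(im,b):
    g=cv2.Laplacian(cv2.GaussianBlur(cv2.cvtColor(im,cv2.COLOR_BGR2GRAY),(0,0),1).astype(np.float32),cv2.CV_32F)
    return g[b[0]:b[1],b[2]:b[3]]
for b in((255,300,300,360),(320,440,300,420),(370,450,230,290)): print(b,np.round(cv2.phaseCorrelate(e(s0,b),e(sc,b),cv2.createHanningWindow((b[3]-b[2],b[1]-b[0]),5)),2) if 0 else cv2.phaseCorrelate(e(s0,b),e(sc,b)))
def note(im):
    m=cv2.inRange(cv2.cvtColor(im,cv2.COLOR_BGR2HSV),(22,120,120),(35,255,255))[259:290,310:350]; M=cv2.moments(m,True)
    return np.round([M["m10"]/M["m00"]+310,M["m01"]/M["m00"]+259,M["m00"]],2)
print(note(s0),note(sc)); s=bot.read_state(); print(s["position"],s["wrist_force"])
E
python3 sh.py
```

```text
(255, 300, 300, 360) ((-0.0298756940731586, 0.5783761806732741), 0.8112515845122161)
(320, 440, 300, 420) ((0.1711501412909655, 0.07264002778723011), 0.9863480026192135)
(370, 450, 230, 290) ((0.0508500236764462, 0.06662391552947611), 0.9849127087990442)
[330.54 271.62 505.  ] [330.64 271.55 508.  ]
[0.55760444 0.00527949 0.020554  ] [-0.66809187  6.08111583  1.87861658]
```

The push has jumped to 4.5–6 N and the note has shifted less than 0.1 px, so the wedge is jammed. I retreat, lift, and go over the corner.

{"name": "step_arm", "arguments": {"rows": [0,0,0,0.008,0,0,0.012,0,0,0,0.022,0,0,0.012,0,0,0,0.022,0,-0.01,0.012,0,0,0,0.022,0,-0.06,0,0,0,0,0.022,0,-0.115,0,0,0,0,0.022,0,-0.118,0,0,0,0,-0.02,0.0016,-0.118,0,0,0,0,-0.06,0.0016,-0.118,0,0,0,0,-0.0828,0.0016,-0.118,0,0,0,0,-0.0828,0.0016,-0.118,0,0,0,0,-0.0828,0.0016,-0.118,0]}}

```text
t: 13.68
position: [0.5692, -0.0761, 0.1382]
ee_rot: [[-0.123, 0.992, -0.001], [0.992, 0.123, 0.001], [0.001, -0.001, -1.0]]
wrist_force: [0.2, 0.3, -0.2]
gripper_width: 0.0008
```

```bash
python3 - <<'E'
from h import *
s=bot.read_state(); print(s["position"],s["wrist_force"],s["gripper_width"])
a=camera("scene")[200:330,260:440,::-1]; b=camera("wrist")[180:480,100:560,::-1]
cv2.imwrite("pics/v6.png",np.vstack([cv2.resize(a,(415,300)),cv2.resize(b,(415,271))]))
E
python3 sh.py
```

```text
[ 0.5691873  -0.07609924  0.13820896] [ 0.20828144  0.30898385 -0.21037137] 0.0007572892895637365
(255, 300, 300, 360) ((-0.5670804799259557, 1.4240468515671445), 0.49196193942317257)
(320, 440, 300, 420) ((0.09578361280577496, 0.05308637926217585), 0.9967576155397627)
(370, 450, 230, 290) ((0.007552820772311009, -0.032411230902361865), 0.9768847799301148)
[330.54 271.62 505.  ] [330.73 272.19 477.  ]
[ 0.56937688 -0.07603251  0.13848777] [-0.50934458  0.06887961  0.78802769]
```

View pics/v6.png

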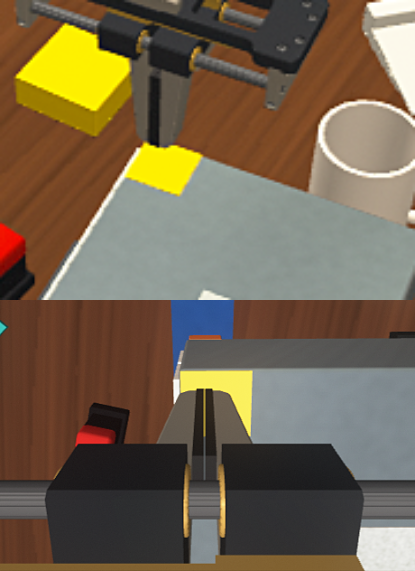

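The scene and wrist views show the closed fingers above the note. In the wrist view the orange foot (columns 190–221 in the crop) sits centred on the blue wedge (172–233). Next I descend and press.

{"name": "step_arm", "arguments": {"rows": [0,0,0,0,0,0.008,0,0,0,0,0,0,0.014,0,0,0,0,0,0,0.017,0,0,0,0,0,0,0.018,0]}}

```text
t: 14.32
position: [0.5693, -0.0771, 0.1202]
ee_rot: [[-0.123, 0.992, -0.001], [0.992, 0.123, 0.0], [0.0, -0.001, -1.0]]
wrist_force: [0.6, -1.3, -0.2]
gripper_width: 0.0006
```

{"name": "step_arm", "arguments": {"rows": [0,0,0,0,0,0.001,0,0,0,0,0,0,0.001,0]}}

```text
t: 14.58
position: [0.5696, -0.0773, 0.1197]
ee_rot: [[-0.123, 0.992, 0.0], [0.992, 0.123, -0.0], [-0.0, 0.0, -1.0]]
wrist_force: [0.7, 0.2, -0.2]
gripper_width: 0.0007
```

{"name": "step_arm", "arguments": {"rows": [0,0,0,0,0,0.001,0,0,0,0,0,0,0.001,0]}}

```text
t: 14.82
position: [0.5695, -0.0772, 0.1186]
ee_rot: [[-0.123, 0.992, -0.0], [0.992, 0.123, 0.0], [0.0, -0.0, -1.0]]
wrist_force: [-0.4, -0.5, 0.4]
gripper_width: 0.0006
```

{"name": "step_arm", "arguments": {"rows": [0,0,0,0,0,0.0005,0,0,0,0,0,0,0.0005,0]}}

```text
t: 15.08
position: [0.5696, -0.0773, 0.1184]
ee_rot: [[-0.123, 0.992, 0.0], [0.992, 0.123, -0.0], [-0.0, 0.0, -1.0]]
wrist_force: [-0.5, 1.0, 2.2]
gripper_width: 0.0005
```

{"name": "step_arm", "arguments": {"rows": [0,0,0,0,0,0.0005,0,0,0,0,0,0,0.0005,0]}}

```text
t: 15.32
position: [0.5696, -0.0772, 0.1183]
ee_rot: [[-0.123, 0.992, -0.0], [0.992, 0.123, -0.0], [-0.0, -0.0, -1.0]]
wrist_force: [-3.5, 0.5, 5.6]
gripper_width: 0.0006
```

{"name": "step_arm", "arguments": {"rows": [0,0,0,0,0,0.0005,0,0,0,0,0,0,0.0005,0]}}

```text
t: 15.58
position: [0.5696, -0.0773, 0.1183]
ee_rot: [[-0.123, 0.992, -0.0], [0.992, 0.123, -0.0], [-0.0, -0.0, -1.0]]
wrist_force: [-4.2, 1.5, 7.9]
gripper_width: 0.0002
```

{"name": "step_arm", "arguments": {"rows": [0,0,0,0,-0.0004,0.0003,0,0,0,0,0,-0.0004,0.0003,0]}}

```text
t: 15.82
position: [0.5695, -0.0772, 0.1183]
ee_rot: [[-0.123, 0.992, 0.001], [0.992, 0.123, -0.0], [-0.0, 0.001, -1.0]]
wrist_force: [-2.8, 1.6, 8.5]
gripper_width: 0.0004
```

```bash
python3 sh.py; python3 - <<'E'
from h import *
F=[]
for i in range(6): camera("top"); F.append(bot.read_state()["wrist_force"])
print(np.round(F,1))
E
```

```text
(255, 300, 300, 360) ((-0.4111614424053691, 0.6114422592658855), 0.2780200746324327)
(320, 440, 300, 420) ((-0.01185943898790498, 0.013559057098071037), 0.9907524967193604)
(370, 450, 230, 290) ((-0.06808834402227149, 0.03030922667757352), 0.9349820899963379)
[330.54 271.62 505.  ] [331.76 274.34 338.  ]
[ 0.56951939 -0.07722564  0.11826143] [-3.95929316  1.72431924  8.90760672]
[[-3.3  1.8  9.1]
 [-2.7  1.   9. ]
 [-3.4  0.   8.8]
 [-3.5  0.5  9.2]
 [-3.8  1.7  8.8]
 [-3.2  0.1  9. ]]
```

Fz holds steady at about 9 N, the corner doesn't give (z 0.1183 throughout), and the unit is unmoved. One small addition should bring it to 10 N.

{"name": "step_arm", "arguments": {"rows": [0,0,0,0,-0.0004,0.0002,0,0,0,0,0,-0.0004,0.0002,0,0,0,0,0,-0.0004,0.0002,0]}}

```text
t: 16.55
position: [0.5695, -0.0773, 0.1183]
ee_rot: [[-0.123, 0.992, 0.002], [0.992, 0.123, -0.0], [-0.0, 0.002, -1.0]]
wrist_force: [-2.0, 1.8, 8.9]
gripper_width: 0.0004
```

```bash
python3 sh.py; python3 - <<'E'
from h import *
F=[]
for i in range(6): im=camera("top"); F.append(bot.read_state()["wrist_force"])
print(np.round(F,1))
b=camera("scene")[190:480,180:480,::-1]
cv2.imwrite("pics/v7.png",np.vstack([cv2.resize(im[100:320,200:560,::-1],(480,293)),cv2.resize(b[:190],(480,304))]))
E
```

```text
(255, 300, 300, 360) ((-0.2685230552398714, 0.3622402620134544), 0.30682082688366924)
(320, 440, 300, 420) ((-0.05285046557295203, 0.018265880987136995), 0.9570025805632273)
(370, 450, 230, 290) ((0.0013561098348446876, 0.0313438079548618), 0.9025105973084767)
[330.54 271.62 505.  ] [331.71 274.36 338.  ]
[ 0.56951898 -0.0772459   0.11828638] [-2.70604902  1.64730553  8.78427513]
[[-2.2  2.1  8.7]
 [-2.7  1.5  9. ]
 [-2.3  1.6  9.3]
 [-1.9  2.2  8.1]
 [-2.8  1.2  9.7]
 [-2.4  2.   8. ]]
```

View pics/v7.png

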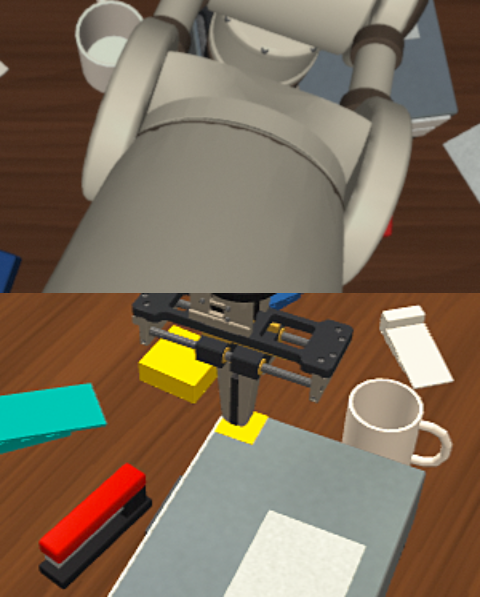

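The scene view shows the fingertips on the note, with the mug, stapler and note block undisturbed. I add a last small bit of pressure.

{"name": "step_arm", "arguments": {"rows": [0,0,0,0,0,0.0003,0,0,0,0,0,0,0.0003,0,0,0,0,0,0,0.0003,0]}}

```text
t: 17.32
position: [0.5695, -0.0772, 0.1182]
ee_rot: [[-0.123, 0.992, 0.002], [0.992, 0.123, -0.0], [-0.0, 0.002, -1.0]]
wrist_force: [-3.5, 2.0, 10.7]
gripper_width: 0.0004
```

```bash
python3 - <<'E'
from h import *
F=[]
for i in range(6): camera("top"); s=bot.read_state(); F.append(s["wrist_force"])
print(np.round(F,1),np.mean(F,0),s["position"])
E
```

```text
[[-3.1  1.6 10.9]
 [-3.8  2.8 10.9]
 [-3.6  2.2 10.6]
 [-3.3  2.6 10.8]
 [-3.5  2.5 10.5]
 [-3.2  1.6 10.9]] [-3.39065253  2.21464173 10.77668912] [ 0.56950842 -0.07722772  0.11824563]
```

```bash
python3 -c "
from cell import bot
print(bot.hand_in())"
```

```text
the job is handed in; nothing more can be done
None
```

I pushed the blue wedge thin end first under the short foot until it jammed, and handed the job in at about 17.6 s with the closed fingertips pressing on the yellow-marked corner.

**Wedge:** The push stayed near zero, within the roughly 1 N sensor noise, until it rose to 4.5–6 N, and I stopped there. At that point the note on the unit had shifted about 0.1 px in the scene view, so I saw no sliding or lifting. After I backed the fingers off, a wrist picture showed the foot centred on the wedge.

**Pressing:** At hand-in the downward force averaged 10.8 N. The contact height changed by only about 0.1 mm (0.1183 to 0.1182 m) as the force went from about 6 to 10.8 N, so the corner no longer gives.

**Other things:** The mug, stapler and note block looked undisturbed in the last scene picture.

**Checks that were less clean:**
- A sideways force of about 4 N (3.4 N in x, 2.2 N in y) remains while pressing. I could only partly relieve it. The unit's position in the images had still not changed when I last checked it, at about 9 N.
- While the arm is pressing it hides the wedge in the top view. I did not see the wedge again after the retreat picture.
- The image-shift check on the area around the note became unreliable once the fingers covered it, so I relied on two other patches of the unit, which showed less than 0.1 px.

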